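Stand the turned vase in its ring

TASK

The round-bottomed wooden vase is leaning in its cradle. Take it out and set it upright in the larger of the two steel ring stands, so that its round belly sits centred in the ring with the neck standing straight up, and let go. Set it down gently rather than dropping it, and do not push the other things on the bench about.

Things in the scene. Friction and masses are not known exactly. Their poses are not given: they have to be found in the camera images.
- vase: turned brown wooden vase, 160 mm long, 0.2 to 0.4 kg: a ball 90 mm across with a straight round neck 40 mm across, open at the end. Origin at the ball's centre, z along the neck; neck plain from 52 mm to its end at 115 mm. Round about z. It starts leaning 40 degrees from vertical, neck on the cradle's crossbar. In a ring it does not right itself: it stays as it is let go.
- vase_lip (a point): centre of the vase's open end, 115 mm from the ball's centre along the neck
- cradle: pale wooden cradle fixed to the bench, board 170 x 110 x 15 mm; origin on the bench under the ball's centre. The neck leans to the cradle's -x on a crossbar (92 mm high) that meets it 60 mm from the ball's centre; two 12 mm posts carry it at y = +-31 mm, each with a 10 mm peg rising 18 mm beside the neck. The last 45 mm of the neck are clear all round.
- cradle_nest (a point): where the centre of the vase's ball is while it lies in the cradle, 62 mm above the bench
- stand_large: the larger ring stand, fixed to the bench: dark wooden foot disc 110 mm in diameter and 12 mm thick, three thin steel legs and a level ring of 10 mm steel rod, 82 mm outside and 62 mm inside diameter, top of the ring 70 mm above the bench; origin under its centre on the bench
- stand_large_ring (a point): centre of the larger ring, at the mid-height of its rod, 65 mm above the bench. With the vase seated, the ball's centre is 35 mm above this point.
- stand_small: the smaller ring stand, same foot and height, ring 52 mm outside and 32 mm inside diameter; not to be used; origin under its centre on the bench
- truck: bystander, loose wooden toy truck 95 x 66 x 61 mm, origin under its centre, long axis x
- lorry: bystander, loose toy lorry 140 x 66 x 61 mm with a yellow body, origin under its centre, long axis x
- sanding_block: bystander, loose cork sanding block 100 x 60 x 35 mm, origin under its centre, long axis x
- mallet: bystander, loose wooden mallet lying down; origin on the bench under its head, a cylinder 60 mm thick and 100 mm long along y; the 22 mm handle runs 185 mm to -x
- glue: bystander, loose white glue bottle 56 mm wide, 150 mm tall, origin under its centre
- varnish: bystander, loose steel can 80 mm wide, 90 mm tall, origin under its centre
- brush: bystander, loose paint brush lying along its x, origin under its middle
Things that resemble listed ones, but are neither listed nor needed, are in the scene too. Leave any pink or purple look-alike of the vase alone. Leave any blue look-alike of the cradle alone.

How it is judged:
By the outcome, as a careful person would: the job done as asked, in the order asked, and still so for the second after the job is handed in, with the robot touching nothing.
It also fails if it takes over 43 s, if anything falls off the work surface, if the arm or the gripper's body presses on something with over 40 N, if the wrist force passes 120 N, or if a joint passes its speed limit or range.

ROBOT

A 6-joint arm with a two-finger parallel gripper is mounted at the origin on the work surface. World frame = base frame: x ahead of the robot, y to its left, z up, the work surface at z = 0. Lengths are in m, angles in degrees, forces in N, time in s.
With the tool pointing down it reaches from about 0.4 to 0.825 m from the base axis. Payload 7 kg.
Tool frame: the origin (TCP) lies midway between the tips of the shut fingers; the grasp point (between the pads) lies r.grasp_offset behind it (r.grasp_offset is the distance from the TCP to the grasp point, in m); z points along the fingers, y is the direction in which the jaws open and shut (so a half turn about z gives the same grasp; the last joint's range is limited). The gripper opens to 88 mm and grips with 3 to 60 N. Pads are 19 mm wide; open, the fingers measure 130 mm over their backs; the gripper's body (78 mm by 193 mm) begins 47 mm behind the grasp point.
Start: joints at [84.861, 20.546, 0.682, 0, -70.136, -16.507], TCP at [0.249, 0.627, 0.227] pointing down, gripper open.
Joint ranges: [-176.03, 176.03], [-82.01, 121.73], [-58.28, 71.71], [-173.87, 95.51], [-174.79, -0.11], [-173.66, 173.66]. Speed limits (degrees/s): [136.94, 136.94, 172.46, 180, 180, 180].

INTERFACE

Orientations are given as [roll, pitch, yaw] about the fixed x, y, z axes, in that order (R = Rz(yaw) Ry(pitch) Rx(roll)).
In Python, from plant import status, imaging, r gives the robot as it stands.
- The arm moves only by the tool apply_moves, never from a script. Its argument "moves" is a list of rows, each a list of 6 numbers: the shift along the tool's x, y, z in units of 200 mm (1.0 is 200 mm), then the turn, a rotation vector about the tool's x, y, z in units of 90 degrees (1.0 is 90 degrees). In form: [[tx, ty, tz, rx, ry, rz], ...]. A call has 1 to 12 rows; each row is the pose to reach, as a shift and turn from the pose measured when the call began, along the tool's axes at that moment; what a row does not reach only later rows make up. A row lasts 1/8 s, in which the tool goes at most 62.5 mm and 10.7 degrees, less where a joint would pass 70% of its speed; a pose out of reach is approached as far as the arm can. A call with a number of a shift or a turn outside -1 to 1 is refused whole. A call with a gripper value outside its range is refused whole. "hand" is the closure, from -1 (fully open) to 1 (shut), set as the call begins (left out, the last holds). The fingers move at their own pace and stop on an object; "grip_force" is the grip in N (left out, the last holds). Time passes only in rows, so rows that repeat a pose let the fingers close. It gives the time, the measured TCP pose, the force and the opening at its end, in the units of the state.
- status.get_state(): the state, without advancing time (a new reading comes with each control period).
- imaging.capture(name): name is "scene" or "top" or "wrist"; returns (picture, depth): 420x560x3 uint8, blue, green, red; 420x560 float32, m along the optical axis (not along the pixel's ray), 0 where there is no reading.
- imaging.camera_info(name): a dict with "fx", "fy", "cx", "cy" (pixels), "k1" (the pictures are not rectified: a ray, as slopes to the right and down, at radius r is drawn at 1 + k1 r^2 times it, then the intrinsics apply), "T" (4x4, takes a point from camera to world coordinates). Camera axes: x right, y up, looking along -z (the intrinsics and any distortion apply to the point x, -y, -z); pixel columns grow to the right and rows downward; lengths in m; the calibration is good to about 2 mm. A picture is of the moment at which its call begins: read the wrist's pose just before it. camera_info takes no time and is no camera call; for the wrist camera it gives the pose at the moment of the call.
- r.close_job(): hands the job in, once; it reports no verdict.
The state is a dict: "time_s": time; "joints": joint angles; "qd": joint speeds; "joint_torque": joint torques, N m; "tcp_pos": TCP position; "eef_rot": TCP orientation; "contact_force": force on the tool from outside, world axes, zero at the start; "moment": the same for the moment, N m; "gripper_width": finger opening in m.
Only numpy, scipy, OpenCV 4.12 (cv2) and the standard library are available. Lean on these libraries where they do the work, as an engineer would, in place of code of your own. Each camera call takes 0.05 s, during which the arm holds its last target.

## Working session

There is one attempt and no reset: what is moved stays moved. The work goes in short steps, Python scripts to look and compute and a tool call to move; the robot and the scene stay as the last step left them, time stands still between calls to the robot, and variables do not carry over. Pictures are saved under pics/ and viewed, and the job is handed in when it is done.

Besides the shell and the picture viewer there is one more tool, called after "Request:" by a JSON object that holds its "op" and its "data". apply_moves: Moves the arm, as the interface text tells. Its arguments: {"type":"object","properties":{"moves":{"type":"array","items":{"type":"array","items":{"type":"number"}}},"hand":{"type":"number"},"grip_force":{"type":"number"}},"required":["moves"]}

```bash
ls; mkdir -p pics
python3 - <<'E'
from plant import status, imaging, r
import cv2
s=status.get_state(); print(s, r.grasp_offset)
for n in ("scene","top"):
    p,d=imaging.capture(n); cv2.imwrite(f"pics/{n}0.png",p)
    import numpy as np
    np.save(f"{n}0_d.npy",d)
    print(n,imaging.camera_info(n))
E
```

```text
pics
{'time_s': 0.0, 'joints': array([ 8.48604000e+01,  2.05919074e+01,  6.33022779e-01, -1.90275838e-02,
       -7.01340200e+01, -1.65082260e+01]), 'qd': array([-0.03660074,  0.06452169, -0.00222492, -0.02618035, -0.02258399,
        0.00125792]), 'joint_torque': array([ 3.70185335e-04, -5.82723391e+01,  2.93047625e+01,  6.99716985e+00,
        6.90389556e-03, -1.56794044e-04]), 'tcp_pos': array([0.24884515, 0.62693729, 0.22561507]), 'eef_rot': array([ 1.79905842e+02, -9.25187281e-03, -2.16542988e+01]), 'contact_force': array([0.49338532, 0.35034587, 0.0164441 ]), 'moment': array([ 0.00160474, -0.0127662 ,  0.0534679 ]), 'gripper_width': 0.08763105129101062} 0.0188
scene {'fx': 511.32822394990626, 'fy': 511.32822394990626, 'cx': 276.57175228522215, 'cy': 213.44383178621794, 'k1': 0.007127978698447722, 'T': array([[ 0.72616881, -0.50539261,  0.46610853,  1.14036794],
       [ 0.68727041,  0.51547907, -0.51180144, -0.61131229],
       [ 0.01839147,  0.69199685,  0.72166621,  1.08097544],
       [ 0.        ,  0.        ,  0.        ,  1.        ]])}
top {'fx': 457.7036364137582, 'fy': 457.7036364137582, 'cx': 276.5695959230546, 'cy': 204.94132019964528, 'k1': -0.016391351991327015, 'T': array([[ 0.01588904,  0.99422969, -0.10608897,  0.39928791],
       [-0.99972432,  0.01763138,  0.01550567,  0.06501044],
       [ 0.01728669,  0.10581335,  0.99423574,  1.39884875],
       [ 0.        ,  0.        ,  0.        ,  1.        ]])}
```

View pics/scene0.png

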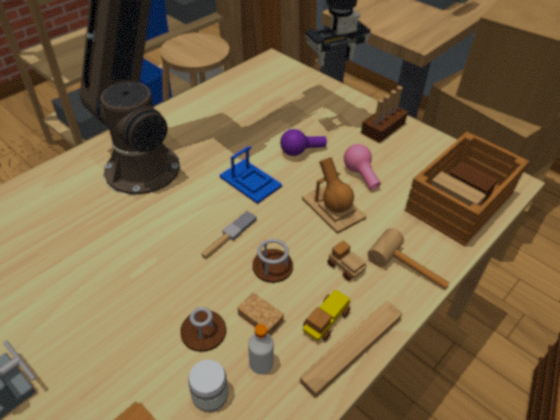

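View pics/top0.png

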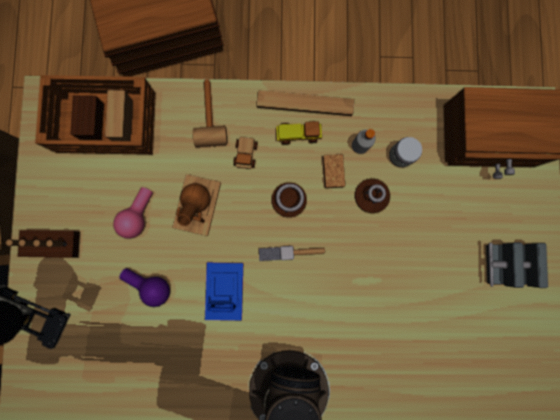

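The scene shows these vase look-alikes:
- brown vase in the pale cradle: scene (338,190), top (195,203)
- purple: scene (295,142), top (150,290)
- pink: scene (360,165), top (130,220)

The two stands are:
- ring A: scene (273,255), top (290,198), which looks larger
- ring B: scene (203,322), top (375,195), which looks smaller

I choose the brown vase and ring A, and check both with crops and measurements.

```bash
cat > h.py <<'E'
import numpy as np, cv2
def ray(ci,u,v):
    xd=(np.asarray(u,float)-ci['cx'])/ci['fx']; yd=(np.asarray(v,float)-ci['cy'])/ci['fy']
    x,y=xd.copy(),yd.copy()
    for _ in range(10):
        f=1+ci['k1']*(x*x+y*y); x,y=xd/f,yd/f
    d=np.stack([x,-y,-np.ones_like(x)],-1)
    return ci['T'][:3,3], d@ci['T'][:3,:3].T   # d scaled to unit optical depth
def onplane(ci,u,v,z):
    o,d=ray(ci,u,v); t=(z-o[2])/d[...,2]; return o+d*t[...,None]
def cloud(ci,dep):
    v,u=np.mgrid[0:dep.shape[0],0:dep.shape[1]]
    o,d=ray(ci,u,v); return o+d*dep[...,None]
def proj(ci,P):
    p=(np.asarray(P,float)-ci['T'][:3,3])@ci['T'][:3,:3]
    x,y=p[...,0]/-p[...,2],-p[...,1]/-p[...,2]; f=1+ci['k1']*(x*x+y*y)
    return np.stack([ci['cx']+ci['fx']*x*f,ci['cy']+ci['fy']*y*f],-1)
def two(c1,p1,c2,p2):
    o1,d1=ray(c1,*p1);o2,d2=ray(c2,*p2)
    A=np.stack([d1,-d2],1);t=np.linalg.lstsq(A,o2-o1,rcond=None)[0]
    a,b=o1+d1*t[0],o2+d2*t[1];return (a+b)/2,np.linalg.norm(a-b)
E
python3 - <<'E'
import cv2,numpy as np
a=cv2.imread("pics/scene0.png");b=cv2.imread("pics/top0.png")
f=lambda im,x,y,w,h,s:cv2.resize(im[y:y+h,x:x+w],None,fx=s,fy=s,interpolation=cv2.INTER_CUBIC)
o=np.vstack([np.hstack([f(a,290,145,90,90,4),f(b,160,160,90,90,4)])])
cv2.imwrite("pics/crop1.png",o)
o=np.hstack([f(a,180,230,130,130,3),f(b,260,150,150,130,3)[:,:400]])
cv2.imwrite("pics/crop2.png",o)
E
```

```text
(no output)
```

View pics/crop1.png

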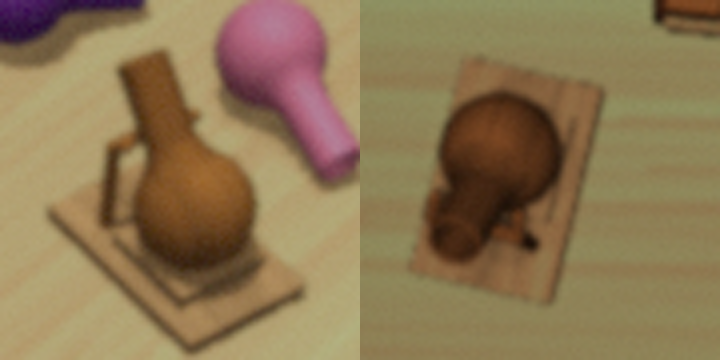

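View pics/crop2.png

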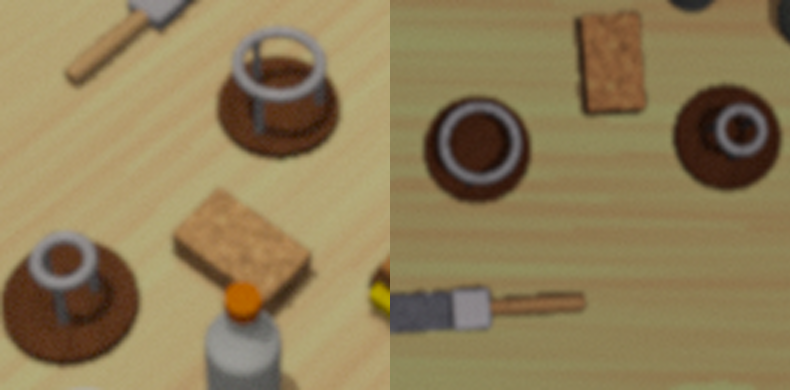

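The crops confirm the brown vase: ball at scene (339,197) and top (195,197), lip at scene (326,161) and top (183,220). Ring A is clearly the larger ring. Next I measure them.

Run:
```python
from plant import imaging
from h import *
from scipy.optimize import least_squares
S=imaging.camera_info("scene");T=imaging.camera_info("top")
ims={"scene":cv2.imread("pics/scene0.png"),"top":cv2.imread("pics/top0.png")}
ds={n:np.load(n+"0_d.npy") for n in ims}
print(two(S,(338.7,197.5),T,(195,197.5)), "lip",two(S,(326,160.5),T,(183,219.5)))
C={"scene":cloud(S,ds["scene"]),"top":cloud(T,ds["top"])}
# sphere fit from depth w/ known radius
for n,(u,v,rr) in {"scene":(338.7,197.5,11),"top":(195,196,11)}.items():
    vv,uu=np.mgrid[0:420,0:560]; m=(np.hypot(uu-u,vv-v)<rr)&(ds[n]>0)
    P=C[n][m]
    q=least_squares(lambda c:np.linalg.norm(P-c,axis=1)-.045,P.mean(0)-[0,0,.03],loss='soft_l1',f_scale=.003)
    print(n,"ball",q.x,np.std(q.fun),"bench z",np.median(C[n][...,2][(np.hypot(uu-u,vv-v)>40)&(np.hypot(uu-u,vv-v)<80)]))
# neck cloud, points >0.1 m high near
for n in C:
    P=C[n].reshape(-1,3)
    m=(np.abs(P[:,0]-.42)<.3)
    k=(np.linalg.norm(P[:,:2]-two(S,(338.7,197.5),T,(195,197.5))[0][:2],axis=1)<.14)&(P[:,2]>.1)
    print(n,k.sum(),P[k].min(0),P[k].max(0))
# rings: grey mask near, ray onto z=.065
for n,ci,boxes in(("scene",S,[(255,235,36,40),(188,305,30,28)]),("top",T,[(272,180,36,38),(366,183,22,22)])):
    hsv=cv2.cvtColor(ims[n],cv2.COLOR_BGR2HSV)
    for x,y,w,h in boxes:
        sub=hsv[y:y+h,x:x+w]
        mk=((sub[...,1]<80)&(sub[...,2]>90))
        ys,xs=np.nonzero(mk)
        Q=onplane(ci,xs+x,ys+y,.067)
        # circle fit
        q=least_squares(lambda c:np.hypot(Q[:,0]-c[0],Q[:,1]-c[1])-c[2],[*Q[:,:2].mean(0),.03],loss='soft_l1',f_scale=.004)
        Z=C[n][y:y+h,x:x+w][mk]
        print(n,(x,y),mk.sum(),"ring",q.x,np.std(q.fun),"z",np.median(Z[:,2]))
# lip / neck: dump top view height map
print(np.round(C["top"][212:228:2,174:204:2,2]*1000).astype(int))
```

```text
(array([0.56130657, 0.28584129, 0.05570928]), np.float64(0.002463544707801843)) lip (array([0.48980028, 0.30280373, 0.14141104]), np.float64(0.0030471171627234187))
scene ball [0.56093249 0.28485418 0.0604958 ] 0.0025730515207995353 bench z -0.0003465593449434312
top ball [0.55346861 0.2874383  0.06409905] 0.0050059999297265585 bench z 0.00032920371914957336
scene 495 [0.47643374 0.25750231 0.10006822] [0.58744381 0.3273208  0.16331769]
top 563 [0.47367186 0.25768914 0.10008243] [0.58518926 0.32725917 0.16371859]
scene (255, 235) 373 ring [0.56853043 0.00538128 0.03588933] 0.004268547232774924 z 0.06659137218577005
scene (188, 305) 275 ring [ 0.58481081 -0.25168113  0.02144428] 0.003732376943072754 z 0.06738606936357705
top (272, 180) 167 ring [0.56529354 0.00615493 0.0357032 ] 0.0018961074115129582 z 0.06883360162178964
top (366, 183) 97 ring [ 0.58289564 -0.25102706  0.02082389] 0.0019235145173922582 z 0.06807384187910115
[[  0  97 100 150 156 156 149 150 145 131 121  67 105 111  25]
 [  4  95 155 162 159 159 160 150 146 131  17  19 109 106  17]
 [  1  17 153 125 114 116 158 155 150 136  99  95 101 106  17]
 [ 13 148 145 132 123 116 116 154 150  94  96  96  95  89  58]
 [ 11  15 143 134 123 124 123 128 154  18  14  13  95  87  64]
 [ 13  14 140 137 130 133 130 142  12  15  19  13  16  19  24]
 [ 15  17  15 138 141 137 143 138  14  17  10  13  21  10  11]
 [ 11  13  15  12  11  17  18  14  16  18  16  15  17  11  14]]
```

```bash
cat >> h.py <<'E'
from scipy.spatial.transform import Rotation as Ro
def unit(v): v=np.asarray(v,float); return v/np.linalg.norm(v)
def frame(z,y):
    z=unit(z); y=np.asarray(y,float); y=unit(y-z*(y@z)); return np.stack([np.cross(y,z),y,z],1)
def cur():
    from plant import status
    s=status.get_state(); return s,np.array(s['tcp_pos']),Ro.from_euler('xyz',s['eef_rot'],degrees=True).as_matrix()
def row(p1,R1):
    s,p,R=cur()
    sh=R.T@(np.asarray(p1)-p)/.2; rv=Ro.from_matrix(R.T@R1).as_rotvec(degrees=True)/90
    return np.round(np.r_[sh,rv],4)
BALL=np.array([.559,.286,.062]); AZ=np.radians(166)
A=np.array([np.sin(np.radians(40))*np.cos(AZ),np.sin(np.radians(40))*np.sin(AZ),np.cos(np.radians(40))])
CY=np.array([-np.cos(AZ+np.pi/2),-np.sin(AZ+np.pi/2),0])
RG=frame(-A,-CY)
E
python3 - <<'E'
from h import *
s,p,R=cur(); print(R); print(RG,CY)
pg=BALL+A*.175; print("pre",pg)
print(row((p+pg)/2+[0,0,.02],R)); print(row(pg,RG))
E
```

```text
[[ 9.29449591e-01 -3.68948899e-01 -4.08916401e-04]
 [-3.68949096e-01 -9.29448498e-01 -1.43322077e-03]
 [ 1.48718491e-04  1.48297580e-03 -9.99998889e-01]]
[[ 0.74328965 -0.2419219   0.62369407]
 [-0.18532292 -0.97029573 -0.1555044 ]
 [ 0.64278761  0.         -0.76604444]] [0.2419219  0.97029573 0.        ]
pre [0.44985354 0.31321327 0.19605778]
[ 0.7564  0.5437 -0.0249  0.      0.      0.    ]
[ 1.5128  1.0871  0.1502  0.0306  0.4437 -0.0812]
```

Request:
{"op": "apply_moves", "data": {"moves": [[0.25, 0.18, -0.02, 0, 0, 0], [0.5, 0.36, -0.05, 0.01, 0.1, -0.02], [0.75, 0.54, -0.05, 0.02, 0.2, -0.04], [0.95, 0.7, -0.05, 0.02, 0.25, -0.05], [0.95, 0.7, -0.05, 0.02, 0.25, -0.05]], "hand": -1}}

```text
time_s: 0.72
tcp_pos: [0.3738, 0.4228, 0.235]
eef_rot: [-179.3, -22.6, -17.2]
contact_force: [0.7, -0.3, -0.1]
gripper_width: 0.0875
```

Run:
```python
from h import *
s,p,R=cur(); print(s['time_s'],p,s['joints'].round(1))
print(row(BALL+A*.175,RG))
```

```text
0.725 [0.37380084 0.42280045 0.23500415] [ 82.5   6.4 -30.8  26.4 -58.9 -24.6]
[ 0.4102  0.4152  0.3769  0.0113  0.193  -0.0318]
```

Request:
{"op": "apply_moves", "data": {"moves": [[0.14, 0.14, 0.1, 0, 0.06, -0.01], [0.28, 0.28, 0.22, 0.01, 0.13, -0.02], [0.4, 0.4, 0.34, 0.01, 0.19, -0.03], [0.41, 0.415, 0.377, 0.011, 0.193, -0.032], [0.41, 0.415, 0.377, 0.011, 0.193, -0.032]]}}

```text
time_s: 1.35
tcp_pos: [0.4502, 0.3129, 0.1958]
eef_rot: [179.9, -40.0, -14.0]
contact_force: [0.4, 0.0, 0.7]
gripper_width: 0.0875
```

Run:
```python
from h import *
from plant import imaging
s,p,R=cur(); print(s['time_s'],p,s['joints'].round(1))
ci=imaging.camera_info("wrist"); pic,d=imaging.capture("wrist"); cv2.imwrite("pics/w1.png",pic); np.savez("w1.npz",d=d,**ci)
print(ci['T'],proj(ci,BALL),proj(ci,BALL+A*.115))
for n in("scene","top"):
    pic,d=imaging.capture(n); cv2.imwrite(f"pics/{n}1.png",pic)
```

```text
1.35 [0.45024862 0.31292858 0.19577195] [ 72.6   3.7 -55.6  60.7 -47.3 -46.1]
[[-0.24244604  0.87535315 -0.41830226  0.40289876]
 [-0.97016264 -0.217822    0.10648023  0.32367681]
 [ 0.00209237  0.43163693  0.902045    0.3608567 ]
 [ 0.          0.          0.          1.        ]] [283.09495801 191.75576664] [282.52204252 224.8147216 ]
```

View pics/w1.png

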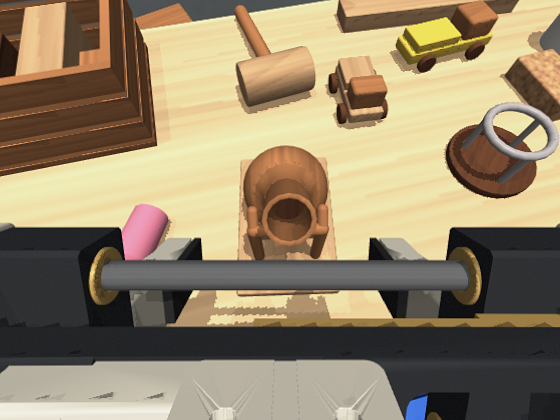

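View pics/scene1.png

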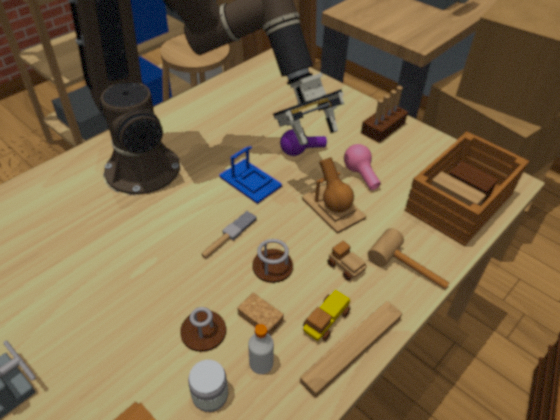

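The wrist view shows the vase with its lip ellipse at about (290,219) and its ball spanning x=244 to 328. The predicted lip was at (282.5,225), so I refine it in a crop.

Run:
```python
from h import *
im=cv2.imread("pics/w1.png"); c=cv2.resize(im[135:270,225:350],None,fx=4.5,fy=4.5,interpolation=cv2.INTER_CUBIC); cv2.imwrite("pics/w1c.png",c)
z=np.load("w1.npz"); ci={k:(z[k] if k=="T" else float(z[k])) for k in("fx","fy","cx","cy","k1","T")}; d=z["d"]
C=cloud(ci,d)
print(ci['fx'],(C[190:240:6,258:322:5]*1000).round()[...,2])
vv,uu=np.mgrid[0:420,0:560]
from scipy.optimize import least_squares
hsv=cv2.cvtColor(im,cv2.COLOR_BGR2HSV)
m=(np.hypot((uu-286),(vv-186))<40)&(vv<185)&(d>0)
P=C[m]; P=P[P[:,2]>.05]
q=least_squares(lambda c:np.linalg.norm(P-c,axis=1)-.045,[.559,.286,.062],loss='soft_l1',f_scale=.002); print("ball",q.x,np.std(q.fun),len(P))
```

```text
320.81230015874894 [[ 95. 101. 121. 141. 151. 155. 157. 156. 152. 138. 103.  94.  89.]
 [ 92. 101. 145. 156. 162. 163. 162. 161. 161. 161. 139.  90.  86.]
 [ 87.  94. 160. 159. 110. 110. 110. 111. 111. 158. 159.  86.  80.]
 [ 80. 153. 158. 107. 107. 106. 106. 107. 108. 105. 157. 156. 107.]
 [ 73. 153. 130. 107. 103. 104. 103. 103. 104. 114. 135. 153. 104.]
 [ 57. 151. 140. 119. 108. 103. 103. 104. 111. 121. 137. 151. 101.]
 [100. 361. 145. 129. 121. 117. 115. 117. 122. 130. 142. 146.  98.]
 [ 97.  98. 145. 139. 131. 127. 125. 129. 132. 138. 144.  97.  95.]
 [ 84.  20.  20. 143. 140. 137. 136. 138. 141. 143.  16.  70.  81.]]
ball [0.55725332 0.28437465 0.06424498] 0.005862641516061437 2380
```

View pics/w1c.png

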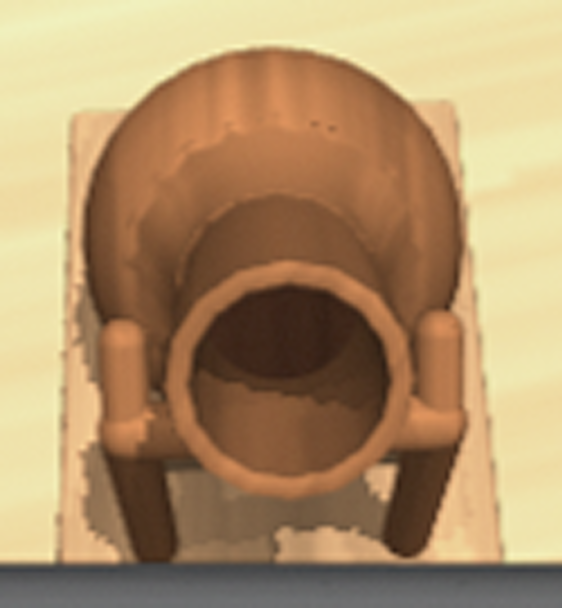

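Run:
```python
from h import *
from scipy.optimize import least_squares
im=cv2.imread("pics/w1.png")
z=np.load("w1.npz"); ci={k:(z[k] if k=="T" else float(z[k])) for k in("fx","fy","cx","cy","k1","T")}; d=z["d"]
C=cloud(ci,d); vv,uu=np.mgrid[0:420,0:560]
m=(np.hypot(uu-286,vv-187)<38)&(vv<165)&(d>0); P=C[m]
for f in (.002,.005):
    q=least_squares(lambda c:np.linalg.norm(P-c,axis=1)-.045,[.559,.286,.062],loss='soft_l1',f_scale=f); print("ball",q.x,np.std(q.fun),len(P))
# tangent rays left/right -> lateral centre plane
L=onplane(ci,np.array(289.4),np.array(219.),.150); print("lip z=.150",L)
B=onplane(ci,np.array(285.8),np.array(187.),.062); print("ball ray z=.062 (lateral)",B)
# lip ring from depth: outer rim points: nearest points
m=(np.abs(uu-289.4)<30)&(np.abs(vv-219)<30)&(d>0)
P=C[m]; t=(P-L)@A; rad=np.linalg.norm((P-L)-t[:,None]*A,axis=1)
k=(np.abs(t)<.006)&(rad>.01)&(rad<.026)
Q=P[k]; print(k.sum(),"rim mean",Q.mean(0),"t",t[k].mean())
c,n=Q.mean(0),np.linalg.svd(Q-Q.mean(0))[2][2]; print("rim normal",n,A)
```

```text
ball [0.56166362 0.28340261 0.06282707] 0.00047014171544354836 656
ball [0.56166375 0.28339977 0.06282691] 0.00047014021328248853 656
lip z=.150 [0.49048529 0.29802322 0.15      ]
ball ray z=.062 (lateral) [0.56387573 0.28182914 0.062     ]
1036 rim mean [0.49067108 0.29862901 0.15012459] t 7.376568130199332e-05
rim normal [-0.64122159  0.14126984  0.75423982] [-0.62369407  0.1555044   0.76604444]
```

Ball-to-lip distance is 0.113 m (expected 0.115) at a tilt of about 40 degrees, which fits. I update the model and approach along the neck.

```bash
sed -i 's/^BALL=.*/BALL=np.array([.5617,.2834,.0625]); AZ=np.radians(168)/' h.py
python3 - <<'E'
from h import *
print(BALL+.115*A)
print(row(BALL+A*.175,RG),row(BALL+A*.13,RG),row(BALL+A*.080,RG))
E
```

```text
[0.48939477 0.29876895 0.15059511]
[ 0.0129  0.0359  0.0116  0.0138  0.0002 -0.0174] [ 1.290e-02  3.100e-02  2.366e-01  1.380e-02  2.000e-04 -1.740e-02] [ 1.290e-02  2.560e-02  4.865e-01  1.380e-02  2.000e-04 -1.740e-02]
```

Request:
{"op": "apply_moves", "data": {"moves": [[0.013, 0.035, 0.02, 0.014, 0, -0.017], [0.013, 0.033, 0.12, 0.014, 0, -0.017], [0.013, 0.031, 0.22, 0.014, 0, -0.017], [0.013, 0.03, 0.3, 0.014, 0, -0.017], [0.013, 0.028, 0.38, 0.014, 0, -0.017], [0.013, 0.026, 0.45, 0.014, 0, -0.017], [0.013, 0.026, 0.487, 0.014, 0, -0.017], [0.013, 0.026, 0.487, 0.014, 0, -0.017]]}}

```text
time_s: 2.5
tcp_pos: [0.5203, 0.3053, 0.131]
eef_rot: [179.3, -39.5, -12.1]
contact_force: [0.7, 0.0, -0.1]
gripper_width: 0.0876
```

Run:
```python
from h import *
from plant import imaging
s,p,R=cur(); print(s['time_s'],p,s['joints'].round(1),row(BALL+A*.080,RG))
for n in("scene","top","wrist"):
    pic,d=imaging.capture(n); cv2.imwrite(f"pics/{n}2.png",pic)
a=cv2.imread("pics/scene2.png");b=cv2.imread("pics/top2.png");w=cv2.imread("pics/wrist2.png")
f=lambda im,x,y,w,h,s:cv2.resize(im[y:y+h,x:x+w],None,fx=s,fy=s,interpolation=cv2.INTER_CUBIC)
o=np.hstack([f(a,280,120,100,110,3.6),f(w,160,120,250,275,1.44)])
cv2.imwrite("pics/c2.png",o)
```

```text
2.5 [0.52029635 0.30530457 0.13098701] [ 52.7  11.2 -58.1  87.1 -35.5 -55.5] [-0.0474  0.064   0.0084  0.0081  0.006  -0.0007]
```

View pics/c2.png

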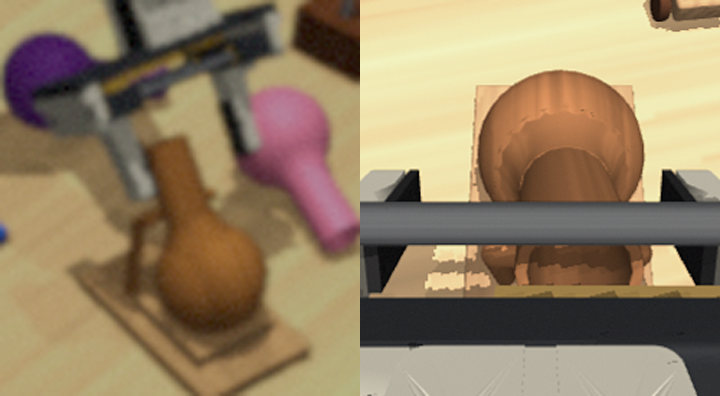

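Joint 3 stopped at its limit (-58.1), so the coaxial tilt can't be reached. The tool is about 16 mm off target and touching nothing. I back out along the tool axis and use a tool tilt of only 15 degrees, with the jaws still across the neck.

```bash
cat >> h.py <<'E'
def tilt(t):
    h=unit([A[0],A[1],0]); t=np.radians(t); return frame(-(np.sin(t)*h+np.cos(t)*np.array([0,0,1])),-CY)
E
python3 - <<'E'
from h import *
s,p,R=cur()
RT=tilt(15); G=BALL+A*.098; tc=G+RT[:,2]*.0188
print(tc, row(p-R[:,2]*.07,R), row(tc-RT[:,2]*.07,RT), tc-RT[:,2]*.07)
E
```

```text
[0.50484284 0.29548536 0.11941295] [ 0.   -0.   -0.35  0.    0.    0.  ] [ 0.0591  0.0675 -0.3112  0.0073 -0.2719 -0.0022] [0.48712141 0.29925217 0.18702776]
```

Request:
{"op": "apply_moves", "data": {"moves": [[0, 0, -0.1, 0, 0, 0], [0, 0.02, -0.2, 0, 0, 0], [0, 0.04, -0.31, 0, -0.03, 0], [0, 0.06, -0.38, 0.007, -0.12, 0], [0.03, 0.067, -0.37, 0.007, -0.2, 0], [0.059, 0.067, -0.34, 0.007, -0.272, 0], [0.059, 0.067, -0.311, 0.007, -0.272, 0], [0.059, 0.067, -0.311, 0.007, -0.272, 0]]}}

```text
time_s: 3.65
tcp_pos: [0.487, 0.2988, 0.1865]
eef_rot: [180.0, -15.1, -12.2]
contact_force: [-0.1, 0.0, -0.7]
gripper_width: 0.0875
```

Run:
```python
from h import *
from plant import imaging
s,p,R=cur(); RT=tilt(15); tc=BALL+A*.098+RT[:,2]*.0188
print(s['time_s'],p,s['joints'].round(1),row(tc-RT[:,2]*.07,RT),row(tc,RT))
ci=imaging.camera_info("wrist"); pic,d=imaging.capture("wrist"); cv2.imwrite("pics/w3.png",pic); np.savez("w3.npz",d=d,**ci)
print(proj(ci,BALL),proj(ci,BALL+A*.115))
```

```text
3.65 [0.48696511 0.29877729 0.18652378] [ 60.2   6.9 -32.5  19.6 -47.7   4.7] [ 0.0009 -0.0025 -0.0024  0.0008 -0.0006 -0.0024] [ 0.0006 -0.0029  0.3476  0.0008 -0.0006 -0.0024]
[282.28491066 155.03202166] [281.68060045 246.02048428]
```

View pics/w3.png

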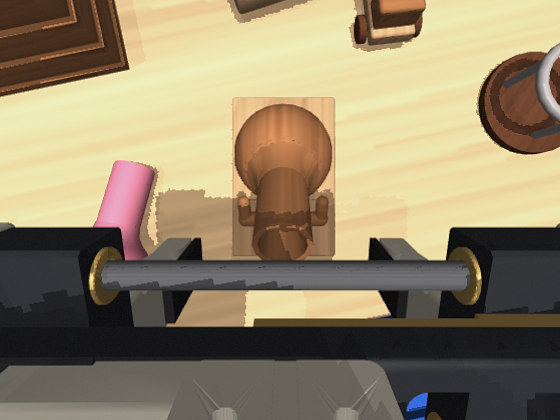

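The wrist view shows the neck at x≈282, between the fingers and aligned with the prediction. The joints are well inside their ranges, so I descend.

Request:
{"op": "apply_moves", "data": {"moves": [[0, -0.003, 0.08, 0, 0, -0.002], [0, -0.003, 0.16, 0, 0, -0.002], [0, -0.003, 0.23, 0, 0, -0.002], [0, -0.003, 0.29, 0, 0, -0.002], [0, -0.003, 0.335, 0, 0, -0.002], [0, -0.003, 0.348, 0, 0, -0.002], [0, -0.003, 0.348, 0, 0, -0.002]]}}

```text
time_s: 4.58
tcp_pos: [0.5045, 0.2952, 0.1192]
eef_rot: [179.9, -15.1, -12.0]
contact_force: [0.9, 0.0, 0.4]
gripper_width: 0.0878
```

Run:
```python
from h import *
from plant import imaging
s,p,R=cur(); RT=tilt(15); tc=BALL+A*.098+RT[:,2]*.0188
print(s['time_s'],p,s['joints'].round(1),row(tc,RT))
for n in("scene","wrist"):
    pic,d=imaging.capture(n); cv2.imwrite(f"pics/{n}4.png",pic)
a=cv2.imread("pics/scene4.png");w=cv2.imread("pics/wrist4.png")
f=lambda im,x,y,w,h,s:cv2.resize(im[y:y+h,x:x+w],None,fx=s,fy=s,interpolation=cv2.INTER_CUBIC)
cv2.imwrite("pics/c4.png",np.hstack([f(a,280,120,100,110,3.6),f(w,160,120,250,275,1.44)]))
```

```text
4.575 [0.50454689 0.29519916 0.11924504] [ 57.6  12.1 -37.4  23.6 -37.6   2. ] [ 0.0013 -0.0017 -0.0005  0.0012 -0.0007  0.0001]
```

View pics/c4.png

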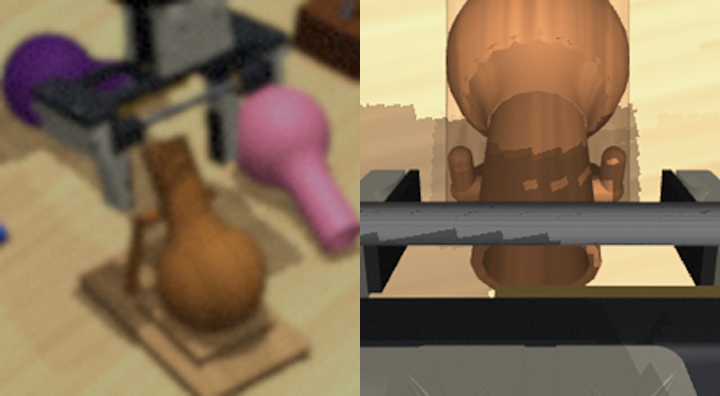

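The neck sits centred between the fingers, with the pegs clear below them. I close the gripper.

Request:
{"op": "apply_moves", "data": {"moves": [[0, 0, 0, 0, 0, 0], [0, 0, 0, 0, 0, 0], [0, 0, 0, 0, 0, 0], [0, 0, 0, 0, 0, 0], [0, 0, 0, 0, 0, 0], [0, 0, 0, 0, 0, 0]], "hand": 1, "grip_force": 35}}

```text
time_s: 5.42
tcp_pos: [0.5047, 0.2958, 0.1197]
eef_rot: [180.0, -15.1, -12.0]
contact_force: [1.2, 0.8, 0.1]
gripper_width: 0.0399
```

Run:
```python
from h import *
s,p,R=cur(); print(s['time_s'],p,s['gripper_width'],s['contact_force'],s['moment'],row(p+[0,0,.1],R))
```

```text
5.425 [0.50470708 0.29577452 0.11971725] 0.039896507438601854 [1.21129303 0.79408267 0.11067002] [0.53066152 0.85921789 0.13231332] [ 1.301e-01  2.000e-04 -4.828e-01  0.000e+00  0.000e+00  0.000e+00]
```

Gripped at 39.9 mm with little side force. I lift straight up, slowly at first.

Request:
{"op": "apply_moves", "data": {"moves": [[0.004, 0, -0.015, 0, 0, 0], [0.012, 0, -0.045, 0, 0, 0], [0.025, 0, -0.095, 0, 0, 0], [0.042, 0, -0.155, 0, 0, 0], [0.062, 0, -0.23, 0, 0, 0], [0.085, 0, -0.315, 0, 0, 0], [0.108, 0, -0.4, 0, 0, 0], [0.13, 0, -0.483, 0, 0, 0], [0.13, 0, -0.483, 0, 0, 0]]}}

```text
time_s: 6.55
tcp_pos: [0.5052, 0.2967, 0.2218]
eef_rot: [-179.8, -15.2, -12.0]
contact_force: [-0.3, 0.0, -2.4]
gripper_width: 0.0399
```

Run:
```python
from h import *
from plant import imaging
s,p,R=cur(); print(s['time_s'],p,s['joints'].round(1),s['gripper_width'],s['contact_force'])
for n in("scene","wrist"):
    pic,d=imaging.capture(n); cv2.imwrite(f"pics/{n}5.png",pic)
a=cv2.imread("pics/scene5.png");w=cv2.imread("pics/wrist5.png")
f=lambda im,x,y,w,h,s:cv2.resize(im[y:y+h,x:x+w],None,fx=s,fy=s,interpolation=cv2.INTER_CUBIC)
cv2.imwrite("pics/c5.png",np.hstack([f(a,270,60,110,165,2.4),f(w,160,120,250,275,1.44)]))
```

```text
6.55 [0.50517385 0.2967285  0.22183101] [ 58.4   6.3 -27.8  18.1 -52.    8.9] 0.03993736731360699 [-0.3043118   0.0246776  -2.42563799]
```

View pics/c5.png

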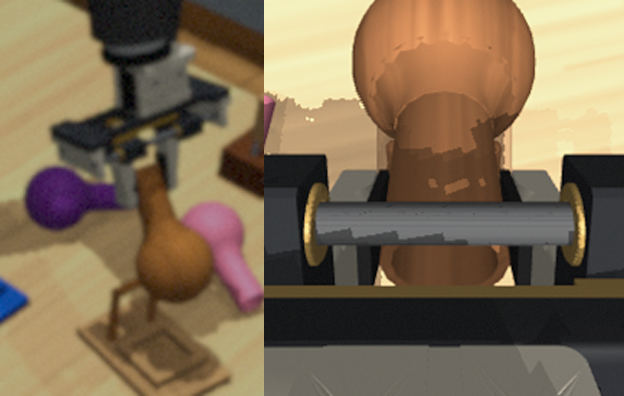

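The vase is out of the cradle and held at the same angle. Next I compute the upright pose above the large ring.

```bash
cat >> h.py <<'E'
def place(bx,by,bz,t=-25,g=.098,off=0):
    RT=tilt(t); return np.array([bx,by,bz])+[0,0,g]+RT[:,2]*.0188, RT
E
python3 - <<'E'
from h import *
s,p,R=cur()
for q in [(.56,.19,.17,0),(.567,.006,.17,-25)]:
    P,RT=place(*q); print(P,RT[:,2],row(P,RT))
E
```

```text
[0.56   0.19   0.2492] [-0. -0. -1.] [ 4.069e-01  4.592e-01 -4.340e-02  1.000e-04 -1.673e-01 -1.000e-04]
[0.5592284  0.0076519  0.25096141] [-0.41338304  0.08786728 -0.90630779] [ 5.8870e-01  1.3518e+00 -3.5000e-03  1.0000e-04 -4.4510e-01 -1.0000e-04]
```

Request:
{"op": "apply_moves", "data": {"moves": [[0.04, 0.05, -0.02, 0, -0.02, 0], [0.09, 0.13, -0.04, 0, -0.05, 0], [0.15, 0.22, -0.05, 0, -0.08, 0], [0.2, 0.32, -0.05, 0, -0.11, 0], [0.26, 0.42, -0.05, 0, -0.15, 0], [0.32, 0.52, -0.05, 0, -0.19, 0], [0.38, 0.62, -0.05, 0, -0.23, 0], [0.42, 0.7, -0.05, 0, -0.26, 0], [0.45, 0.76, -0.04, 0, -0.29, 0], [0.45, 0.78, -0.04, 0, -0.3, 0]]}}

```text
time_s: 7.9
tcp_pos: [0.5552, 0.1244, 0.2492]
eef_rot: [179.9, 12.1, -12.1]
contact_force: [-0.6, -0.5, -2.5]
gripper_width: 0.0402
```

Run:
```python
from h import *
s,p,R=cur(); print(s['time_s'],p,s['joints'].round(1),s['gripper_width'],s['contact_force'])
P,RT=place(.567,.006,.15); print(row(P,RT))
```

```text
7.9 [0.55515948 0.12442391 0.24920113] [ 27.   17.    0.5  -7.6 -83.1  52.5] 0.04015337873729091 [-0.58106862 -0.49185707 -2.46972719]
[ 0.1586  0.5664  0.0603  0.0006 -0.1435 -0.0016]
```

Request:
{"op": "apply_moves", "data": {"moves": [[0.03, 0.07, 0, 0, -0.02, 0], [0.06, 0.16, 0.01, 0, -0.05, 0], [0.09, 0.26, 0.02, 0, -0.08, 0], [0.12, 0.36, 0.03, 0, -0.11, 0], [0.14, 0.46, 0.04, 0, -0.13, 0], [0.155, 0.53, 0.055, 0, -0.14, -0.001], [0.159, 0.566, 0.06, 0, -0.143, -0.002], [0.159, 0.566, 0.06, 0, -0.143, -0.002]]}}

```text
time_s: 8.9
tcp_pos: [0.5592, 0.0076, 0.2311]
eef_rot: [180.0, 24.9, -12.0]
contact_force: [-0.7, 1.2, -3.3]
gripper_width: 0.04
```

Run:
```python
from h import *
from plant import imaging
s,p,R=cur(); print(s['time_s'],p,s['joints'].round(1),s['gripper_width'],s['contact_force'])
P,RT=place(.567,.006,.15); print(row(P,RT))
for n in("scene","top"):
    pic,d=imaging.capture(n); cv2.imwrite(f"pics/{n}6.png",pic); np.save(f"{n}6_d.npy",d)
ci=imaging.camera_info("wrist"); pic,d=imaging.capture("wrist"); cv2.imwrite("pics/w6.png",pic); np.savez("w6.npz",d=d,**ci)
a=cv2.imread("pics/scene6.png");b=cv2.imread("pics/top6.png");w=pic
f=lambda im,x,y,w,h,s:cv2.resize(im[y:y+h,x:x+w],None,fx=s,fy=s,interpolation=cv2.INTER_CUBIC)
cv2.imwrite("pics/c6.png",np.hstack([f(a,220,130,110,160,3.5),f(b,235,150,110,160,3.5)]))
```

```text
8.9 [0.55921922 0.0075737  0.23108448] [ 13.3  25.3   8.3 -10.4 -95.7  65.8] 0.04001566858337798 [-0.66873292  1.18650779 -3.30893309]
[ 0.0002 -0.0004  0.0006  0.0005 -0.0008  0.0002]
```

View pics/c6.png

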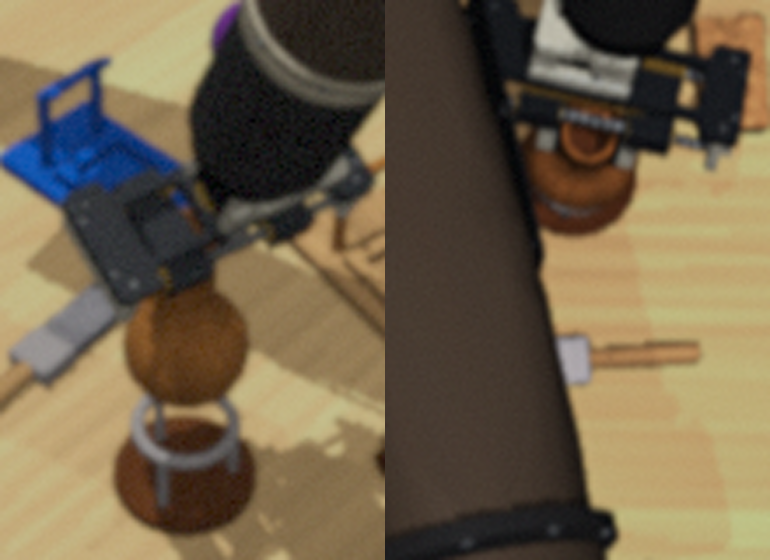

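View pics/w6.png

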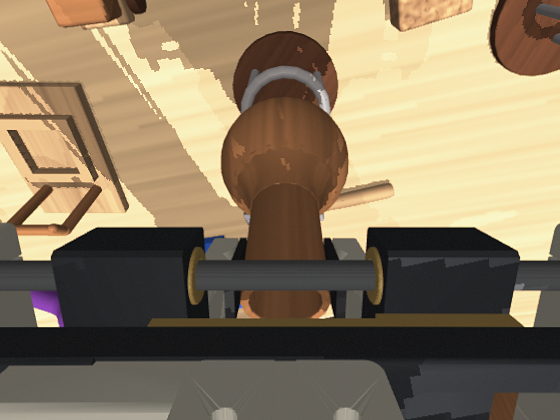

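The vase hangs upright above the large ring in all three views; in the wrist image the ball is at (285,160) and the ring top arc at (287,75). I measure ball, neck axis and ring in the wrist and scene views.

```bash
cat > meas.py <<'E'
from h import *
from scipy.optimize import least_squares
def load(f):
    z=np.load(f); return {k:(z[k] if k=="T" else float(z[k])) for k in("fx","fy","cx","cy","k1","T")},z["d"]
def vase(C,d,guess,tag):
    g=np.array(guess)
    P=C[d>0]; P=P[np.all(np.abs(P-g-[0,0,.03])<[.06,.06,.1],axis=1)]
    # joint fit: ball + neck cylinder
    B=P[(np.abs(np.linalg.norm(P-g,axis=1)-.045)<.008)&(P[:,2]<g[2]+.022)]
    q=least_squares(lambda c:np.linalg.norm(B-c,axis=1)-.045,g,loss='soft_l1',f_scale=.002); c=q.x
    r0=np.hypot(P[:,0]-c[0],P[:,1]-c[1]); N=P[(np.abs(r0-.02)<.008)&(P[:,2]>c[2]+.054)&(P[:,2]<c[2]+.078)]
    def f(v):
        a=unit([v[2],v[3],1]); w=N-(c+[v[0],v[1],0]); return np.linalg.norm(w-(w@a)[:,None]*a,axis=1)-.02
    def f2(v):
        a=unit([v[0],v[1],1]); w=N-c; return np.linalg.norm(w-(w@a)[:,None]*a,axis=1)-.02
    n=least_squares(f2,[0,0],loss='soft_l1',f_scale=.002)
    print(tag,"ball",c.round(4),len(B),np.std(q.fun).round(4),"tilt x,y deg",np.degrees(n.x).round(2),len(N),np.std(n.fun).round(4))
    return c,n.x
def ring(im,ci,box,tag,z=.0675,R=.036):
    x,y,w,h=box; sub=cv2.cvtColor(im,cv2.COLOR_BGR2HSV)[y:y+h,x:x+w]
    ys,xs=np.nonzero((sub[...,1]<70)&(sub[...,2]>90)); Q=onplane(ci,xs+x,ys+y,z)
    q=least_squares(lambda c:np.hypot(Q[:,0]-c[0],Q[:,1]-c[1])-R,[.567,.006],loss='soft_l1',f_scale=.003)
    print(tag,"ring",q.x.round(4),len(xs),np.std(q.fun).round(4)); return q.x
E
python3 - <<'E'
from meas import *
from plant import imaging
ci,d=load("w6.npz"); im=cv2.imread("pics/w6.png"); C=cloud(ci,d)
vase(C,d,[.567,.006,.15],"wrist")
m=(cv2.cvtColor(im,cv2.COLOR_BGR2HSV)); 
vv,uu=np.mgrid[0:420,0:560]
k=(vv>60)&(vv<112)&(uu>235)&(uu<335)&(m[...,1]<70)&(m[...,2]>90)&(C[...,2]>.055)&(C[...,2]<.08)
Q=C[k]; print(k.sum(),Q.mean(0))
for R_ in(.036,.035):
  q=least_squares(lambda c:np.hypot(Q[:,0]-c[0],Q[:,1]-c[1])-R_,[.567,.006]); print("wrist ring depth",q.x,np.std(q.fun))
S=imaging.camera_info("scene"); d=np.load("scene6_d.npy"); vase(cloud(S,d),d,[.567,.006,.15],"scene")
T=imaging.camera_info("top"); d=np.load("top6_d.npy"); vase(cloud(T,d),d,[.567,.006,.15],"top")
d=np.load("scene0_d.npy"); C=cloud(S,d)
for n,ci in(("scene",S),("top",T)):
    C=cloud(ci,np.load(n+"0_d.npy")); P=C.reshape(-1,3); k=(np.hypot(P[:,0]-.567,P[:,1]-.006)<.05)&(P[:,2]>.055)&(P[:,2]<.08); Q=P[k]
    q=least_squares(lambda c:np.hypot(Q[:,0]-c[0],Q[:,1]-c[1])-.036,[.567,.006],loss='soft_l1',f_scale=.003); print(n,"ring depth",q.x,np.std(q.fun),len(Q),Q[:,2].mean())
E
```

```text
wrist ball [0.5672 0.0056 0.1506] 3414 0.0004 tilt x,y deg [-0.24 -0.19] 1910 0.0004
1372 [ 0.59439171 -0.00124182  0.06956944]
wrist ring depth [0.56994394 0.00427189] 0.0025505947071106727
wrist ring depth [0.5711587  0.00399418] 0.0025811062422189204
scene ball [0.5659 0.0065 0.1487] 446 0.0014 tilt x,y deg [-0.13 -0.28] 97 0.0014
top ball [0.5658 0.0072 0.148 ] 152 0.001 tilt x,y deg [-1.95  2.36] 49 0.0022
scene ring depth [0.56945434 0.00385406] 0.0027690987316460886 309 0.06690845545306881
top ring depth [0.56649317 0.0067341 ] 0.0029719872147326216 265 0.06822381478682489
```

The vase is upright to within about 0.3 degrees. Compared in the same cameras, the ring lies about 2 mm further in +x and 1 mm in -y. I correct for that and descend to 8 mm above seating.

Run:
```python
from h import *
P,RT=place(.569,.005,.1085); print(row(P,RT))
```

```text
[ 0.0981  0.0062  0.186   0.0005 -0.0012  0.0008]
```

Request:
{"op": "apply_moves", "data": {"moves": [[0.02, 0.003, 0.03, 0, 0, 0], [0.04, 0.006, 0.07, 0, 0, 0], [0.06, 0.006, 0.11, 0, 0, 0], [0.08, 0.006, 0.15, 0, 0, 0], [0.098, 0.006, 0.186, 0, 0, 0], [0.098, 0.006, 0.186, 0, 0, 0], [0.098, 0.006, 0.186, 0, 0, 0]]}}

```text
time_s: 9.93
tcp_pos: [0.5614, 0.0066, 0.1897]
eef_rot: [180.0, 24.9, -11.9]
contact_force: [-0.0, -0.7, -2.7]
gripper_width: 0.0401
```

```bash
cat > look.py <<'E'
from meas import *
from plant import imaging
import sys
k=sys.argv[1]; bz=float(sys.argv[2])
s,p,R=cur(); print(s['time_s'],p,s['eef_rot'],s['gripper_width'],s['contact_force'],s['moment'])
ci=imaging.camera_info("wrist"); w,d=imaging.capture("wrist"); cv2.imwrite(f"pics/w{k}.png",w); np.savez(f"w{k}.npz",d=d,**ci)
c,_=vase(cloud(ci,d),d,[.569,.005,bz],"wrist")
S=imaging.camera_info("scene"); a,d=imaging.capture("scene"); cv2.imwrite(f"pics/scene{k}.png",a); np.save(f"scene{k}_d.npy",d)
vase(cloud(S,d),d,[.569,.005,bz],"scene")
f=lambda im,x,y,w,h,s:cv2.resize(im[y:y+h,x:x+w],None,fx=s,fy=s,interpolation=cv2.INTER_CUBIC)
cv2.imwrite(f"pics/c{k}.png",np.hstack([f(a,235,200,75,100,5.2),f(w,200,80,150,200,2.6)]))
E
python3 look.py 7 .1085
```

```text
9.925 [0.56139489 0.00662109 0.18968356] [179.98707338  24.87312266 -11.91329147] 0.04007635176128461 [-0.03860366 -0.65771412 -2.67424003] [-0.42464218 -1.82053249 -0.01835199]
wrist ball [0.57   0.0039 0.1067] 3657 0.0013 tilt x,y deg [-0.87 -0.08] 1931 0.0004
scene ball [0.5687 0.0053 0.1049] 445 0.0021 tilt x,y deg [-0.58 -0.14] 85 0.0015
```

View pics/c7.png

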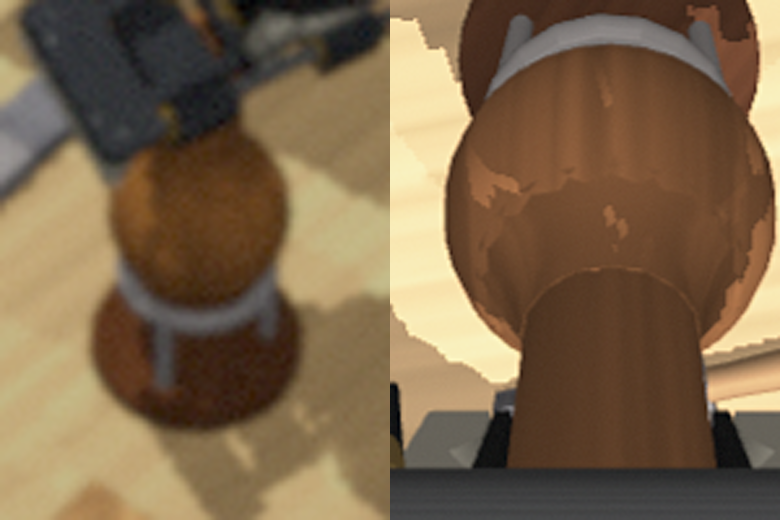

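Run:
```python
from meas import *
from plant import imaging
S=imaging.camera_info("scene");T=imaging.camera_info("top")
def ext(im,box,thr,axis):
    x,y,w,h=box; sub=im[y:y+h,x:x+w].astype(float)
    return sub
def report(n,ci,fn,box):
    im=cv2.imread(fn); x,y,w,h=box; sub=im[y:y+h,x:x+w]; hsv=cv2.cvtColor(sub,cv2.COLOR_BGR2HSV)
    up=cv2.resize(sub,None,fx=6,fy=6,interpolation=cv2.INTER_CUBIC); hs=cv2.cvtColor(up,cv2.COLOR_BGR2HSV)
    m=((hs[...,1]<75)&(hs[...,2]>90)).astype(np.uint8)
    cs,_=cv2.findContours(m,cv2.RETR_EXTERNAL,cv2.CHAIN_APPROX_NONE); c=max(cs,key=len)
    e=cv2.fitEllipse(cv2.convexHull(c)); print(n,"ring ellipse c",(e[0][0]+.5)/6-.5+x,(e[0][1]+.5)/6-.5+y,np.array(e[1])/6,e[2])
    u,v=(e[0][0]+.5)/6-.5+x,(e[0][1]+.5)/6-.5+y
    print("   ->",onplane(ci,np.array(u),np.array(v),.067))
report("top",T,"pics/top0.png",(268,178,44,42))
report("scene",S,"pics/scene0.png",(252,233,42,34))
# ball in scene7: brown vs background extents at ball centre
ci,d=load("w7.npz"); C=cloud(ci,d); P=C[d>0]; g=np.array([.569,.005,.1085])
for (I,dd,tag) in ((ci,d,"wrist"),(S,np.load("scene7_d.npy"),"scene")):
    C=cloud(I,dd);P=C[dd>0]
    B=P[(np.linalg.norm(P-g,axis=1)<.055)&(P[:,2]<g[2]+.022)&(P[:,2]>.082)]
    q=least_squares(lambda c:np.linalg.norm(B-c,axis=1)-.045,g,loss='soft_l1',f_scale=.001); print(tag,"ball",q.x,len(B),np.std(q.fun))
    Q=P[(np.hypot(P[:,0]-.569,P[:,1]-.005)<.046)&(P[:,2]>.058)&(P[:,2]<.076)&(np.hypot(P[:,0]-.569,P[:,1]-.005)>.030)]
    # torus fit: tube radius 5mm, major 36, z=.065
    q=least_squares(lambda c:np.hypot(np.hypot(Q[:,0]-c[0],Q[:,1]-c[1])-.036,Q[:,2]-c[2])-.005,[.569,.005,.065],loss='soft_l1',f_scale=.001); print(tag,"torus",q.x,len(Q),np.std(q.fun))
for n,I in(("scene",S),("top",T)):
    P=cloud(I,np.load(n+"0_d.npy")).reshape(-1,3); Q=P[(np.hypot(P[:,0]-.567,P[:,1]-.006)<.05)&(P[:,2]>.056)&(P[:,2]<.08)]
    q=least_squares(lambda c:np.hypot(np.hypot(Q[:,0]-c[0],Q[:,1]-c[1])-.036,Q[:,2]-c[2])-.005,[.567,.006,.065],loss='soft_l1',f_scale=.001); print(n,"torus",q.x,len(Q),np.std(q.fun))
ci,d=load("w6.npz");P=cloud(ci,d)[d>0]; Q=P[(np.hypot(P[:,0]-.569,P[:,1]-.005)<.046)&(P[:,2]>.058)&(P[:,2]<.076)]
q=least_squares(lambda c:np.hypot(np.hypot(Q[:,0]-c[0],Q[:,1]-c[1])-.036,Q[:,2]-c[2])-.005,[.569,.005,.065],loss='soft_l1',f_scale=.001); print("w6 torus",q.x,len(Q),np.std(q.fun))
```

```text
top ring ellipse c 289.6557922363281 197.02863693237305 [26.30526225 26.54350789] 135.28604125976562
   -> [0.56542337 0.00622065 0.067     ]
scene ring ellipse c 272.556645711263 250.66659927368164 [25.81431834 32.52166748] 89.98052978515625
   -> [0.56912965 0.00438895 0.067     ]
wrist ball [0.56925294 0.00405386 0.10884951] 3475 0.00036048816718091024
wrist torus [0.56841247 0.00460659 0.06566113] 881 0.0005676685270949432
scene ball [0.56819406 0.00568044 0.10751917] 409 0.0015616515236323099
scene torus [0.56777883 0.00578068 0.06444551] 153 0.0016283298181440696
scene torus [0.5681004  0.00589332 0.06412038] 308 0.001721827196441337
top torus [0.56681026 0.00663252 0.0655996 ] 265 0.0018183518085663286
w6 torus [0.56839597 0.00474511 0.06565191] 1463 0.0005642968265608661
```

Torus and sphere fits now agree: the ball is within about 1 mm of the ring axis and 8 mm above seating. I apply a small correction and descend slowly while watching the force.

Run:
```python
from h import *
for z in (.1015,.1003,.099,.098):
    P,RT=place(.5684,.0055,z); print(row(P,RT))
```

```text
[ 0.0115 -0.0015  0.0356  0.0004 -0.0016  0.0009]
[ 0.014  -0.0015  0.041   0.0004 -0.0016  0.0009]
[ 0.0168 -0.0015  0.0469  0.0004 -0.0016  0.0009]
[ 0.0189 -0.0015  0.0515  0.0004 -0.0016  0.0009]
```

Request:
{"op": "apply_moves", "data": {"moves": [[0.003, -0.0015, 0.009, 0, -0.001, 0], [0.006, -0.0015, 0.018, 0, -0.001, 0], [0.009, -0.0015, 0.027, 0, -0.001, 0], [0.0115, -0.0015, 0.0356, 0, -0.001, 0], [0.0115, -0.0015, 0.0356, 0, -0.001, 0], [0.0115, -0.0015, 0.0356, 0, -0.001, 0]]}}

```text
time_s: 10.78
tcp_pos: [0.5606, 0.0072, 0.1825]
eef_rot: [-180.0, 24.9, -11.9]
contact_force: [0.3, -1.0, -2.7]
gripper_width: 0.0398
```

```bash
python3 look.py 8 .1015;  python3 - <<'E'
from h import *
for z in (.1005,.0995,.0985,.0975):
    P,RT=place(.5684,.0055,z); print(row(P,RT))
E
```

```text
10.775 [0.5606419  0.00716369 0.18247243] [-179.99979311   24.94003461  -11.90409918] 0.03975304620293128 [ 0.33564718 -1.02096706 -2.73486618] [-0.37963511 -1.82047948  0.04251159]
wrist ball [0.5701 0.0043 0.0975] 4127 0.0013 tilt x,y deg [-1.54  0.05] 1966 0.0004
scene ball [0.568  0.0057 0.0966] 528 0.002 tilt x,y deg [-0.8 -0.2] 84 0.0012
[ 0.0019  0.0001  0.0049  0.0004 -0.0008  0.0009]
[ 0.004   0.0001  0.0095  0.0004 -0.0008  0.0009]
[ 0.0061  0.0001  0.014   0.0004 -0.0008  0.0009]
[ 0.0082  0.0001  0.0185  0.0004 -0.0008  0.0009]
```

Request:
{"op": "apply_moves", "data": {"moves": [[0.001, 0, 0.0025, 0, 0, 0], [0.002, 0, 0.005, 0, 0, 0], [0.003, 0, 0.0072, 0, 0, 0], [0.003, 0, 0.0072, 0, 0, 0]]}}

```text
time_s: 11.38
tcp_pos: [0.5607, 0.0072, 0.1812]
eef_rot: [-180.0, 24.9, -11.9]
contact_force: [-0.2, 0.6, 0.1]
gripper_width: 0.0396
```

The vertical force went from -2.7 to about 0 N, so the ring now carries the vase. I check alignment before letting go.

```bash
cat > chk.py <<'E'
from meas import *
from plant import imaging
import sys
k=sys.argv[1]; cams=sys.argv[2].split(","); g=np.array([.5684,.0055,.1005])
s,p,R=cur(); print(s['time_s'],p,s['contact_force'],s['gripper_width'])
for n in cams:
    I=imaging.camera_info(n); im,d=imaging.capture(n); cv2.imwrite(f"pics/{n}{k}.png",im)
    P=cloud(I,d)[d>0]
    B=P[(np.abs(np.linalg.norm(P-g,axis=1)-.045)<.008)&(P[:,2]<g[2]+.025)&(P[:,2]>.078)]
    c=least_squares(lambda c:np.linalg.norm(B-c,axis=1)-.045,g,loss='soft_l1',f_scale=.001).x
    h=np.hypot(P[:,0]-g[0],P[:,1]-g[1])
    hi=float(sys.argv[3]) if len(sys.argv)>3 else .078
    N=P[(np.abs(h-.02)<.009)&(P[:,2]>g[2]+.054)&(P[:,2]<g[2]+hi)]
    a=least_squares(lambda v:(lambda w,a:np.linalg.norm(w-(w@a)[:,None]*a,axis=1)-.02)(N-c,unit([v[0],v[1],1])),[0,0],loss='soft_l1',f_scale=.001)
    t=least_squares(lambda c:np.hypot(np.hypot(Q[:,0]-c[0],Q[:,1]-c[1])-.036,Q[:,2]-c[2])-.005,[.568,.0055,.065],loss='soft_l1',f_scale=.001).x if len(Q:=P[(h<.046)&(h>.033)&(P[:,2]>.058)&(P[:,2]<.0725)])>20 else None
    print(n,"ball",c.round(4),len(B),"tilt",np.degrees(a.x).round(2),len(N),np.std(a.fun).round(4),"ring",None if t is None else t.round(4))
E
python3 chk.py 9 wrist,scene
```

```text
11.375 [0.56066054 0.00716134 0.18120883] [-0.15053455  0.61196294  0.13017141] 0.039636121865573484
wrist ball [0.5684 0.0046 0.1005] 4440 tilt [-0.22 -0.22] 1924 0.0003 ring [0.5683 0.0047 0.0657]
scene ball [0.5672 0.0063 0.0989] 476 tilt [ 0.04 -0.5 ] 61 0.0013 ring [0.5674 0.0057 0.0643]
```

The ball matches the ring centre to 0.1 mm in the wrist view, at z=0.1005 with 0.3 degrees of tilt. I ease the grip, then open.

Request:
{"op": "apply_moves", "data": {"moves": [[0, 0, 0, 0, 0, 0], [0, 0, 0, 0, 0, 0], [0, 0, 0, 0, 0, 0]], "hand": 1, "grip_force": 4}}

```text
time_s: 11.85
tcp_pos: [0.5607, 0.0072, 0.1812]
eef_rot: [-180.0, 24.9, -11.9]
contact_force: [0.2, 0.2, -1.3]
gripper_width: 0.0407
```

Request:
{"op": "apply_moves", "data": {"moves": [[0, 0, 0, 0, 0, 0], [0, 0, 0, 0, 0, 0], [0, 0, 0, 0, 0, 0], [0, 0, 0, 0, 0, 0]], "hand": 0}}

```text
time_s: 12.35
tcp_pos: [0.5607, 0.0072, 0.1812]
eef_rot: [-180.0, 24.9, -11.9]
contact_force: [-0.4, 0.6, -0.0]
gripper_width: 0.0442
```

Request:
{"op": "apply_moves", "data": {"moves": [[0, 0, 0, 0, 0, 0], [0, 0, 0, 0, 0, 0], [0, 0, 0, 0, 0, 0], [0, 0, 0, 0, 0, 0], [0, 0, 0, 0, 0, 0], [0, 0, 0, 0, 0, 0]], "hand": -1}}

```text
time_s: 13.1
tcp_pos: [0.5607, 0.0072, 0.1812]
eef_rot: [-180.0, 24.9, -11.9]
contact_force: [0.3, 0.2, 0.1]
gripper_width: 0.0877
```

```bash
python3 chk.py 10 wrist,scene
```

```text
13.1 [0.56068496 0.00718442 0.18121657] [0.3343606  0.16473803 0.12974204] 0.08765490872845325
wrist ball [0.5683 0.0047 0.1004] 4472 tilt [-0.35 -0.13] 1926 0.0004 ring [0.5684 0.0046 0.0657]
scene ball [0.5673 0.0063 0.0985] 476 tilt [-0.34  0.02] 66 0.0014 ring [0.5682 0.0062 0.0643]
```

View pics/wrist10.png

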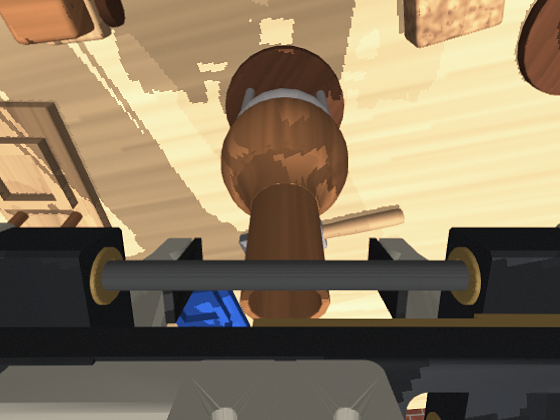

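Released; it stands unchanged. In the wrist view the ball is at (285,158), the ring arc behind it and the fingers clear of the neck. I back out along the tool axis.

Request:
{"op": "apply_moves", "data": {"moves": [[0, 0, -0.03, 0, 0, 0], [0, 0, -0.08, 0, 0, 0], [0, 0, -0.15, 0, 0, 0], [0, 0, -0.23, 0, 0, 0], [0, 0, -0.33, 0, 0, 0], [0, 0, -0.43, 0, 0, 0], [0, 0, -0.55, 0, 0, 0], [0, 0, -0.65, 0, 0, 0], [0, 0, -0.7, 0, 0, 0], [0, 0, -0.7, 0, 0, 0]]}}

```text
time_s: 14.45
tcp_pos: [0.6188, -0.0051, 0.3086]
eef_rot: [-180.0, 24.9, -11.9]
contact_force: [0.1, 0.1, -1.0]
gripper_width: 0.0875
```

```bash
python3 chk.py 11 wrist,scene,top .115
```

```text
14.45 [ 0.61876528 -0.00506853  0.3086256 ] [ 0.06453266  0.10054788 -1.0096505 ] 0.0874970933147239
wrist ball [0.5686 0.0047 0.1001] 1771 tilt [ 0.16 -0.2 ] 2596 0.0014 ring [0.5686 0.0047 0.0656]
scene ball [0.5672 0.0063 0.0987] 491 tilt [-0.28 -0.33] 334 0.0019 ring [0.5676 0.0061 0.0644]
top ball [0.567  0.0064 0.0976] 144 tilt [-1.23  1.1 ] 138 0.0024 ring None
```

View pics/scene11.png

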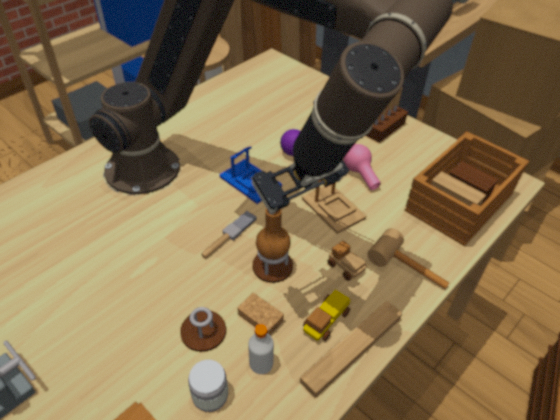

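View pics/wrist11.png

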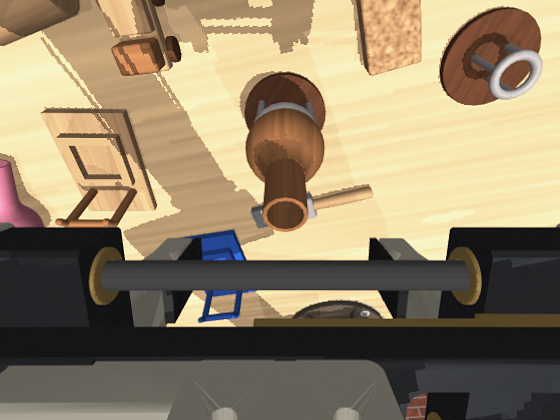

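The vase stands upright in the larger ring: scene (273,245), wrist ball (285,145) with the lip at (285,213). The gripper is clear of it, and the bystanders are at their original pixels. I hand the job in.

```bash
python3 -c "
from plant import r; print(r.close_job())"
```

```text
the job is handed in; nothing more can be done
None
```

The brown vase is out of its cradle and standing upright in the larger ring stand. The gripper is open and clear of it, and I handed the job in at about 14.5 s.

**How it went:** My first approach, in line with the neck, ran into joint 3's limit with nothing touched. I backed out and gripped the neck with the tool tilted 15 degrees instead. I lowered the vase in small steps until the ring carried its weight, eased the grip, opened the fingers and backed away.

**Last checks, after letting go and backing out:**

| Camera | Ball to ring centre | Ball height | Tilt |
|---|---|---|---|
| Wrist | within 0.1 mm | 100.1 mm (100 expected) | about 0.3° |
| Scene | within 0.5 mm | 98.7 mm | about 0.4° |
| Top | ring not readable | 97.6 mm | about 1.6° |

- **Disagreements:** The top camera's tilt does not match the other two. Its fit used few, noisy points, so I did not rely on it. Absolute positions differ between cameras by about 2 mm, which is within the calibration.
- **Other objects:** I compared the first and last pictures by eye and nothing appeared to have moved.

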